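Bring the cart wheel's valve mark to the top

TASK

Spin the wheel in the red fork on its axle until the yellow paint stripe that marks its valve stands at the very top, pointing straight up, so that the air hose can reach it; then let go and leave it standing still. Leave the wheel in the blue fork as it is.

Things in the scene. Friction and masses are not known exactly. Their poses are not given: they have to be found in the camera images.
- red_stand: Upturned caster fork in red paint, fixed to the table. Origin: centre of the underside of its 130 x 130 x 10 mm base plate (table level). Its x axis lies in the wheel's plane, roughly away from the robot (yaw within 20 degrees); y is along the axle, 135 mm straight above the origin. The fork arms (36 mm wide in x, y = 38 to 44 mm on either side) end 152 mm up; above that the wheel is free.
- red_wheel (a joint): Angle of the red-rimmed wheel in the red fork, rad. 0: yellow stripe at the top; positive: tipped to the stand's +x, away from the robot; starts at 0.6 to 1.2. Turns freely with 0.15 N m of friction and stays where left. Black rubber tyre 200 mm in diameter, 50 mm wide, can be pinched across its flat sidewalls (y = -25 and +25 mm, out to radius 90 mm, then a 10 mm bevel).
- red_stripe (a point): Middle of the yellow stripe on the tread of the wheel in the red fork, 100 mm from the axle (235 mm above the table when at the top). The stripe is 24 mm wide, runs across the tread and 35 mm down both sidewalls, and turns with the wheel. The point's z axis points outwards from the axle, its y axis along the axle.
- blue_stripe (a point): The same point on the other wheel, alike but with a blue fork and rim; it turns as easily and is to be left alone. The stands are side by side, either one to the left, at least 240 mm between centres. A wire brush and a small orange magnet square also lie on the table, clear of the wheels.
Not all that is in view belongs to the job. Leave any turquoise look-alike of the red_stand alone.

How it is judged:
By the outcome, as a careful person would: the job done as asked, in the order asked, and still so for the second after the job is handed in, with the robot touching nothing.
It also fails if it takes over 32 s, if anything falls off the work surface, if the arm or the gripper's body presses on something with over 40 N, if the wrist force passes 120 N, or if a joint passes its speed limit or range.

ROBOT

A 6-joint arm with a two-finger parallel gripper is mounted at the origin on the work surface. World frame = base frame: x ahead of the robot, y to its left, z up, the work surface at z = 0. Lengths are in m, angles in rad, forces in N, time in s.
With the tool pointing down it reaches from about 0.375 to 0.975 m from the base axis. Payload 3.8 kg.
Tool frame: the origin (TCP) lies midway between the tips of the shut fingers; the grasp point (between the pads) lies 19 mm behind it; z points along the fingers, y is the line along which they close (so a half turn about z gives the same grasp; the last joint's range is limited). The gripper opens to 85 mm and grips with 20 to 120 N. Pads are 22 mm wide; open, the fingers measure 114 mm over their backs; the gripper's body (76 mm by 85 mm) begins 54 mm behind the grasp point. The pads swing forward as they close: fully open they stand 13 mm farther back than shut.
Start: joints at [1.255, 0.264, 1.604, -0, 1.274, -0.037], TCP at [0.186, 0.649, 0.231] pointing down, gripper open.
Joint ranges: [-2.63, 2.63], [-0.94, 2.18], [0.31, 2.57], [-1.31, 4.45], [0, 2.66], [-2.55, 2.55]. Speed limits (rad/s): [2.57, 2.57, 3.14, 3.14, 3.14, 3.14].

INTERFACE

Orientations are given as a rotation vector (axis times angle).
In Python, from workcell import bot gives the robot as it stands.
- The arm moves only by the tool step_arm, never from a script. Its argument "motion" is a list of rows, each a list of 5 numbers: the finger opening in cm, from 0 to 8.54, then the shift along the tool's x, y, z in cm, then the turn about the tool's z in degrees. In form: [[claw, dx, dy, dz, twist], ...]. A call has 1 to 20 rows; each row is the pose to reach, as a shift and turn from the pose commanded when the call began, along the tool's axes at that moment; what a row does not reach only later rows make up. A row lasts 1/10 s, in which the tool goes at most 50 mm and 8.59 degrees, less where a joint would pass 70% of its speed; a pose out of reach is approached as far as the arm can. A call with a gripper value outside its range is refused whole. The fingers move at their own pace and stop on an object; "force" is the grip in N (left out, the last holds). Time passes only in rows, so rows that repeat a pose let the fingers close. It gives the time, the measured TCP pose, the force, the opening and the grip force at its end, in the units of the state.
- bot.read_state(): the state, without advancing time (a new reading comes with each control period).
- bot.read_camera(name): name is "scene" or "top" or "wrist"; returns (picture, depth): 384x512x3 uint8, red, green, blue; 384x512 float32, m along the optical axis (not along the pixel's ray), 0 where there is no reading.
- bot.calibration(name): a dict with "mtx" (3x3 intrinsics, pixels), "k1" (the pictures are not rectified: a ray, as slopes to the right and down, at radius r is drawn at 1 + k1 r^2 times it, then the intrinsics apply), "origin" and "orientation" of the camera in the world; the wrist camera has in their place "T_tool_cam" (4x4, takes a point from camera to tool coordinates, whose origin is the TCP and whose axes are the flange's). Camera axes: x right, y up, looking along -z (the intrinsics and any distortion apply to the point x, -y, -z); pixel columns grow to the right and rows downward; lengths in m; the calibration is good to about 2 mm. A picture is of the moment at which its call begins: read the wrist's pose just before it. calibration takes no time and is no camera call.
- bot.finish_job(): hands the job in; it is judged then, once.
The state is a dict: "time": time; "q": joint angles; "joint_vel": joint speeds; "joint_torque": joint torques, N m; "tool_pos": TCP position; "tcp_rot": TCP orientation; "wrist_force": force on the tool from outside, world axes, zero at the start; "torque": the same for the moment, N m; "width": opening from 0.0 (shut) to 1.0 (fully open); "grip_force": force on a finger pad.
Only numpy, scipy, OpenCV 4.12 (cv2) and the standard library are available. Lean on these libraries where they do the work, as an engineer would, in place of code of your own. Each camera call takes 0.05 s, during which the arm holds its last target. There are 200 camera calls.

## Working session

There is one attempt and no reset: what is moved stays moved. The work goes in short steps, Python scripts to look and compute and a tool call to move; the robot and the scene stay as the last step left them, time stands still between calls to the robot, and variables do not carry over. Pictures are saved under pics/ and viewed, at most 10 in all, crops included, and the job is handed in when it is done.

Besides the shell and the picture viewer there is one more tool, called after "Call:" in YAML: its name, and indented under it one key for each argument. step_arm: Moves the arm, as the interface text tells. Its arguments: {"type":"object","properties":{"motion":{"type":"array","items":{"type":"array","items":{"type":"number"}}},"force":{"type":"number"}},"required":["motion"]}

```bash
mkdir -p pics; ls; cat > h.py <<'E'
import numpy as np, cv2
from scipy.spatial.transform import Rotation as R
from workcell import bot
def cam(n):
    s=bot.read_state(); p,d=bot.read_camera(n); c=bot.calibration(n)
    if "T_tool_cam" in c:
        T=np.eye(4);T[:3,:3]=R.from_rotvec(s["tcp_rot"]).as_matrix();T[:3,3]=s["tool_pos"];T=T@np.array(c["T_tool_cam"])
    else:
        T=np.eye(4);o=np.array(c["origin"]);T[:3,3]=o
        q=np.array(c["orientation"]);T[:3,:3]=q if q.shape==(3,3) else R.from_rotvec(q).as_matrix()
    return p,d,np.array(c["mtx"]),c["k1"],T
def cloud(d,K,k1,T):
    v,u=np.mgrid[:d.shape[0],:d.shape[1]]
    xd=(u-K[0,2])/K[0,0];yd=(v-K[1,2])/K[1,1];x,y=xd.copy(),yd.copy()
    for _ in range(10):
        f=1+k1*(x*x+y*y);x=xd/f;y=yd/f
    P=np.stack([x*d,-y*d,-d],-1)@T[:3,:3].T+T[:3,3]
    P[d==0]=np.nan
    return P
E
python3 - <<'E'
from h import *
for n in("scene","top"):
    p,d,K,k1,T=cam(n); np.savez(f"{n}0.npz",p=p,d=d,K=K,k1=k1,T=T); print(n,bot.calibration(n))
    cv2.imwrite(f"pics/{n}0.png",p[...,::-1])
im=np.hstack([cv2.imread(f"pics/{n}0.png") for n in("scene","top")])
cv2.imwrite("pics/both0.png",cv2.resize(im,(800,300),interpolation=cv2.INTER_AREA))
print(bot.read_state())
E
```

```text
pics
scene {'mtx': array([[480.8857222 ,   0.        , 259.03611845],
       [  0.        , 480.8857222 , 192.97658725],
       [  0.        ,   0.        ,   1.        ]]), 'k1': -0.004561969763863341, 'origin': array([ 1.25306928, -0.15721402,  0.9254488 ]), 'orientation': array([0.65112902, 0.49052346, 1.19515647])}
top {'mtx': array([[394.08641474,   0.        , 257.12538977],
       [  0.        , 394.08641474, 189.14687191],
       [  0.        ,   0.        ,   1.        ]]), 'k1': 0.015601051641136156, 'origin': array([0.42640363, 0.05926718, 0.94519684]), 'orientation': array([ 0.11816295, -0.08383638, -1.59239705])}
{'time': 0.1, 'q': array([ 1.25511573e+00,  2.64705416e-01,  1.60526380e+00, -1.73558913e-05,
        1.27369916e+00, -3.69016611e-02]), 'joint_vel': array([-0.00089672, -0.00164223, -0.00183476, -0.00094966, -0.00012325,
       -0.00220121]), 'joint_torque': array([-4.51195501e-04, -5.16699743e+01, -3.68592954e+01, -7.89721730e-05,
        6.21071435e-03,  1.87827993e-05]), 'tool_pos': array([0.18554713, 0.64829715, 0.23005369]), 'tcp_rot': array([-0.4364318 , -3.11077752,  0.00321422]), 'wrist_force': array([-0.5877383 , -0.00923251,  0.20082861]), 'torque': array([-0.00726029,  0.04257826,  0.01191152]), 'grip_force': 0.0, 'width': 1.0010331584578693}
```

View pics/both0.png

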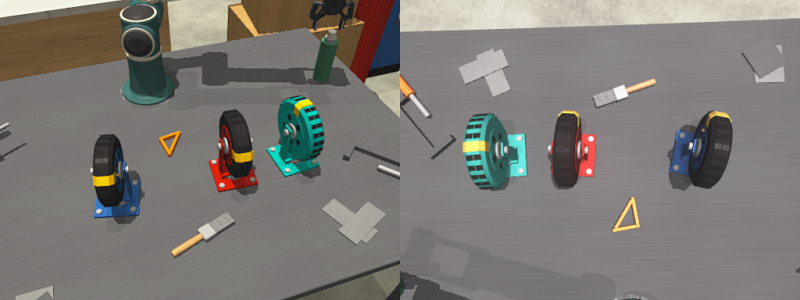

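Left (scene): blue wheel at about (108,172), red at (236,145), turquoise decoy at (298,130). Right (top): red wheel at (567,150) with its stripe at the far end, (567,113). Next I measure the red wheel from depth in both views.

```bash
cat > m.py <<'E'
from h import *
def red(p): 
    h=cv2.cvtColor(p,cv2.COLOR_RGB2HSV); return ((h[...,0]<6)|(h[...,0]>174))&(h[...,1]>150)&(h[...,2]>60)
def yel(p):
    h=cv2.cvtColor(p,cv2.COLOR_RGB2HSV); return (h[...,0]>20)&(h[...,0]<34)&(h[...,1]>150)&(h[...,2]>80)
E
python3 - <<'E'
from m import *
for n in("top","scene"):
    z=np.load(f"{n}0.npz");p=z["p"];P=cloud(z["d"],z["K"],float(z["k1"]),z["T"])
    tab=P[(abs(P[...,2])<.02)&(P[...,0]>.3)&(P[...,0]<.8)]; print(n,"table z",np.median(tab[:,2]))
    m=red(p);Q=P[m]; Q=Q[(Q[:,0]>.2)&(Q[:,0]<.9)&(abs(Q[:,1])<.7)]
    b=Q[Q[:,2]<.025]; print("base",len(b),np.median(b,0)); r=cv2.minAreaRect((b[:,:2]*1000).astype(np.float32));print(r)
    c=np.median(b[:,:2],0)
    W=P[(np.hypot(P[...,0]-c[0],P[...,1]-c[1])<.16)&(P[...,2]>.2)]
    print("wheel top zmax",np.nanpercentile(W[:,2],[50,99]),W[W[:,2]>.225].mean(0),len(W)); print(cv2.minAreaRect((W[:,:2]*1000).astype(np.float32)))
    Y=P[yel(p)];Y=Y[(np.hypot(Y[:,0]-c[0],Y[:,1]-c[1])<.2)&(Y[:,2]>.03)];print("yel",len(Y),np.median(Y,0),Y.min(0),Y.max(0))
a=cv2.imread("pics/scene0.png")[110:260,240:440];b=cv2.imread("pics/top0.png")[120:260,170:300]
cv2.imwrite("pics/crop0.png",np.hstack([cv2.resize(a,(440,330)),cv2.resize(b,(306,330))]))
E
```

```text
top table z 0.0009236130407563881
base 661 [0.51711358 0.11567238 0.01075685]
((530.466064453125, 162.22866821289062), (128.47181701660156, 129.72434997558594), 85.35523223876953)
wheel top zmax [0.22604112 0.23736135] [0.52799337 0.16120565 0.23156066] 2099
((528.5247192382812, 162.2655792236328), (50.6083984375, 157.08343505859375), 85.48889923095703)
yel 31 [0.61715436 0.14509097 0.17893061] [0.58654259 0.13051246 0.16824777] [0.6250577  0.18075745 0.18609789]
scene table z 0.0002344368231607108
base 961 [0.56651439 0.13296947 0.00982505]
((530.7660522460938, 162.7518310546875), (129.31593322753906, 131.46253967285156), 85.60029602050781)
wheel top zmax [0.22343199 0.2366827 ] [0.53564507 0.16157298 0.23110967] 1147
((529.9069213867188, 164.3421630859375), (51.87715530395508, 153.45819091796875), 85.35302734375)
yel 313 [0.61870576 0.149464   0.17169824] [0.57879522 0.13115317 0.14304472] [0.62769418 0.18130452 0.18768013]
```

View pics/crop0.png

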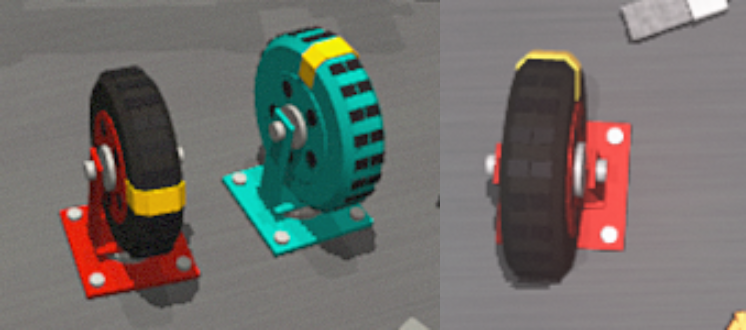

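Crop: the red wheel's stripe is at (157,200) on the far side, a little below the shoulder. The turquoise decoy stands next to it. Now I work out the angle and the move numbers.

```bash
cat >> m.py <<'E'
C=np.array([.5307,.1625]); YAW=np.deg2rad(-4.5); ZA=.1355
ex=np.array([np.cos(YAW),np.sin(YAW)]);ey=np.array([-ex[1],ex[0]])
def local(Q): d=Q[...,:2]-C; return np.stack([d@ex,d@ey,Q[...,2]-ZA],-1)
def angle(p,P,verb=True):
    L=local(P);r=np.hypot(L[...,0],L[...,2])
    m=yel(p)&(abs(L[...,1])<.03)&(r>.06)&(r<.108); L=L[m]; r=r[m]
    a=np.rad2deg(np.arctan2(L[:,0],L[:,2])); t=(r>.095)&(abs(L[:,1])<.02)
    if verb: print("tread n",t.sum(),"med",np.median(a[t]) if t.any() else None,"min/max",np.percentile(a[t],[2,98]) if t.any() else None,"r",np.median(r[t]) if t.any() else None,"| side n",(~t).sum(), np.median(a[~t]) if (~t).any() else None)
def tool():
    s=bot.read_state();M=R.from_rotvec(s["tcp_rot"]).as_matrix();return s,M
def goto(phi,Rg,extra=0):
    s,M=tool(); x=Rg*np.sin(phi); w=np.r_[C+ex*x, ZA+Rg*np.cos(phi)-.019+extra]
    return w,(M.T@(w-s["tool_pos"]))*100
E
python3 - <<'E'
from m import *
for n in("top","scene"):
    z=np.load(f"{n}0.npz");p=z["p"];P=cloud(z["d"],z["K"],float(z["k1"]),z["T"])
    angle(p,P)
    L=local(P); r=np.hypot(L[...,0],L[...,2])
    # wheel sidewall/tread fit: points above fork
    m=(abs(L[...,1])<.02)&(L[...,2]>.02)&(abs(r-.1)<.012)
    q=L[m]; A=np.c_[2*q[:,0],2*q[:,2],np.ones(len(q))];s=np.linalg.lstsq(A,(q[:,0]**2+q[:,2]**2),rcond=None)[0];print("fit axle off",s[:2],np.sqrt(s[2]+s[0]**2+s[1]**2))
    m=(abs(L[...,1])<.03)&(r<.1)&(L[...,2]>.07);y=L[m][:,1]
    print("y lim",np.percentile(y,[1,99]))
    h=cv2.cvtColor(p,cv2.COLOR_RGB2HSV);t=(abs(h[...,0].astype(int)-87)<8)&(h[...,1]>120)&(P[...,2]>.15)&(P[...,0]>.3)
    print("turq wheel",np.nanpercentile(P[t],[1,99],axis=0))
s,M=tool();print(np.rad2deg(np.arctan2(M[1,1],M[0,1])),"want",90+np.rad2deg(YAW))
print(goto(np.deg2rad(32),.082,.09))
E
```

```text
tread n 17 med 65.73137207014604 min/max [60.08551334 70.59048732] r 0.10014825539462482 | side n 14 58.182455549331664
fit axle off [-0.00141465  0.00039587] 0.09943272570181062
y lim [-0.02555101  0.02380432]
turq wheel [[0.43740479 0.33359528 0.15158613]
 [0.61828801 0.39801755 0.23522503]]
tread n 199 med 67.24537008843554 min/max [60.11657543 76.2603112 ] r 0.09834757390184255 | side n 113 67.53746461239257
fit axle off [-0.00134128  0.00074623] 0.0979938962285846
y lim [-0.02377363  0.02621217]
turq wheel [[0.45109391 0.141705   0.15091055]
 [0.62475143 0.39770938 0.23313955]]
74.027439203207 want 85.5
(array([0.57401943, 0.15909069, 0.27603994]), array([-50.80904099, -36.35159653,  -4.52625751]))
```

Call:
step_arm:
  motion:
    - [8.54, -3, -2, -3, 0]
    - [8.54, -7, -5, -6, 0]
    - [8.54, -11, -8, -7, -3]
    - [8.54, -15, -10.5, -7, -6]
    - [8.54, -19, -13.5, -7, -9]
    - [8.54, -23, -16.5, -7, -11.5]
    - [8.54, -27, -19.5, -7, -11.5]
    - [8.54, -31, -22.5, -7, -11.5]
    - [8.54, -35, -25, -7, -11.5]
    - [8.54, -39, -28, -7, -11.5]
    - [8.54, -43, -31, -7, -11.5]
    - [8.54, -47, -34, -7, -11.5]
    - [8.54, -50.8, -36.4, -7, -11.5]
    - [8.54, -50.8, -36.4, -6, -11.5]
    - [8.54, -50.8, -36.4, -5, -11.5]
    - [8.54, -50.8, -36.4, -5, -11.5]
    - [8.54, -50.8, -36.4, -5, -11.5]

```text
time: 1.8
tool_pos: [0.5726, 0.1603, 0.2804]
tcp_rot: [-0.12, -3.137, 0.0]
wrist_force: [-0.3, -0.2, 0.2]
width: 1.002
grip_force: 0.0
```

```bash
sed -i 's/^C=.*; YAW/C=np.array([.5293,.1626]); YAW/' m.py
python3 - <<'E'
from m import *
p,d,K,k1,T=cam("wrist");P=cloud(d,K,k1,T);angle(p,P)
L=local(P);q=L[(L[...,2]>.08)&(L[...,2]<.12)&(abs(L[...,1])<.06)]
print("wrist tyre y",np.percentile(q[:,1],[1,99]),"zmax",np.nanpercentile(q[:,2],99),cv2.minAreaRect((q[:,:2]*1000).astype(np.float32)))
s,M=tool();print(s["time"],np.rad2deg(np.arctan2(M[1,1],M[0,1])),s["tool_pos"],M.round(3))
print(goto(np.deg2rad(35),.082))
cv2.imwrite("pics/w1.png",p[...,::-1])
E
```

```text
tread n 27 med 60.494071402364966 min/max [59.9288715  61.22793095] r 0.09830593042742836 | side n 14 60.86835515408822
wrist tyre y [-0.02270892  0.02568704] zmax 0.10043260993201528 ((-1.8679313659667969, 1.5674762725830078), (50.0485954284668, 122.39698791503906), 89.81110382080078)
1.85 85.64209936685221 [0.57304003 0.16046773 0.28110887] [[-0.997  0.076 -0.001]
 [ 0.076  0.997  0.   ]
 [ 0.001  0.    -1.   ]]
(array([0.57618828, 0.15890981, 0.18367047]), array([-0.33207841, -0.13156406,  9.74362428]))
```

View pics/w1.png

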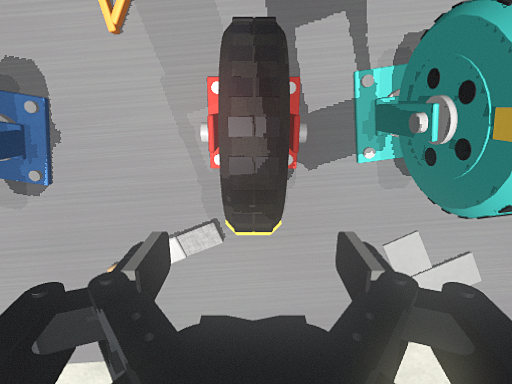

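The tyre (column 253) sits midway between the fingers, with the stripe edge at (253,232). I descend and pinch at about +35°.

Call:
step_arm:
  motion:
    - [8.54, -0.3, 0, 2.5, 0]
    - [8.54, -0.3, 0, 5, 0]
    - [8.54, -0.3, 0, 7, 0]
    - [8.54, -0.3, 0, 8.5, 0]
    - [8.54, -0.3, 0, 9.7, 0]
    - [8.54, -0.3, 0, 9.7, 0]
    - [4.5, -0.3, 0, 9.7, 0]
    - [4.5, -0.3, 0, 9.7, 0]
    - [4.5, -0.3, 0, 9.7, 0]
    - [4.5, -0.3, 0, 9.7, 0]
    - [4.5, -0.3, 0, 9.7, 0]
    - [4.5, -0.3, 0, 9.7, 0]
  force: 35

```text
time: 3.05
tool_pos: [0.5782, 0.1603, 0.1862]
tcp_rot: [0.123, 3.136, 0.004]
wrist_force: [0.9, 4.2, 3.0]
width: 0.577
grip_force: 41.3
```

```bash
python3 - <<'E'
from m import *
s,M=tool(); L=local(s["tool_pos"])
for off in(.019,.023,.026): print(off,"phi",np.rad2deg(np.arctan2(L[0],L[2]+off)),"R",np.hypot(L[0],L[2]+off))
x,z=L[0],L[2]+.022; R0=np.hypot(x,z);f=np.arctan2(x,z); a=np.deg2rad(67.5)
for k in range(0,21,1):
    g=f-a*k/18; print(k,(M.T@np.r_[ex*(R0*np.sin(g)-x),R0*np.cos(g)-z]*100).round(2))
E
```

```text
0.019 phi 35.10741591518554 R 0.08514737519737736
0.023 phi 33.61706848982928 R 0.08844959700201355
0.026 phi 32.57083097695409 R 0.09096303089678985
0 [0. 0. 0.]
1 [ 0.48  0.   -0.31]
2 [ 0.99  0.   -0.58]
3 [ 1.51  0.   -0.82]
4 [ 2.04  0.   -1.03]
5 [ 2.59  0.   -1.2 ]
6 [ 3.15  0.   -1.33]
7 [ 3.71  0.01 -1.43]
8 [ 4.28  0.01 -1.49]
9 [ 4.86  0.01 -1.51]
10 [ 5.43  0.01 -1.5 ]
11 [ 6.    0.01 -1.45]
12 [ 6.57  0.01 -1.36]
13 [ 7.13  0.01 -1.23]
14 [ 7.68  0.01 -1.07]
15 [ 8.21  0.   -0.87]
16 [ 8.74  0.   -0.64]
17 [ 9.25  0.   -0.37]
18 [ 9.74  0.   -0.07]
19 [10.2   0.    0.26]
20 [10.65  0.    0.62]
```

Call:
step_arm:
  motion:
    - [4.5, 0.48, 0, -0.31, 0]
    - [4.5, 0.99, 0, -0.58, 0]
    - [4.5, 1.51, 0, -0.82, 0]
    - [4.5, 2.04, 0, -1.03, 0]
    - [4.5, 2.59, 0, -1.2, 0]
    - [4.5, 3.15, 0, -1.33, 0]
    - [4.5, 3.71, 0, -1.43, 0]
    - [4.5, 4.28, 0, -1.49, 0]
    - [4.5, 4.86, 0, -1.51, 0]
    - [4.5, 5.43, 0, -1.5, 0]
    - [4.5, 6.0, 0, -1.45, 0]
    - [4.5, 6.57, 0, -1.36, 0]
    - [4.5, 7.13, 0, -1.23, 0]
    - [4.5, 7.68, 0, -1.07, 0]
    - [4.5, 8.21, 0, -0.87, 0]
    - [4.5, 8.74, 0, -0.64, 0]
    - [4.5, 9.25, 0, -0.37, 0]
    - [4.5, 9.74, 0, -0.07, 0]
    - [4.5, 9.74, 0, -0.07, 0]
    - [4.5, 9.74, 0, -0.07, 0]

```text
time: 5.05
tool_pos: [0.4832, 0.1679, 0.1887]
tcp_rot: [0.122, 3.13, 0.005]
wrist_force: [1.8, 2.9, 7.9]
width: 0.575
grip_force: 41.0
```

```bash
python3 - <<'E'
from m import *
ims=[]
for n in("top","scene"):
    p,d,K,k1,T=cam(n);P=cloud(d,K,k1,T);angle(p,P);np.savez(f"{n}1.npz",p=p,d=d,K=K,k1=k1,T=T)
    ims.append(p[...,::-1])
s,M=tool();L=local(s["tool_pos"]);print(s["time"],L,s["grip_force"],s["width"])
a=ims[1][90:260,240:440];b=ims[0][100:260,170:320]
cv2.imwrite("pics/c1.png",np.hstack([cv2.resize(a,(440,374)),cv2.resize(b,(350,374))]))
E
```

```text
tread n 0 med None min/max None r None | side n 0 None
tread n 182 med 6.605823330947789 min/max [-1.7714849  13.38726016] r 0.10066062254876781 | side n 91 6.289427407847204
5.15 [-0.04634982  0.00164271  0.05319376] 41.05000612791628 0.5742298124573654
```

View pics/c1.png

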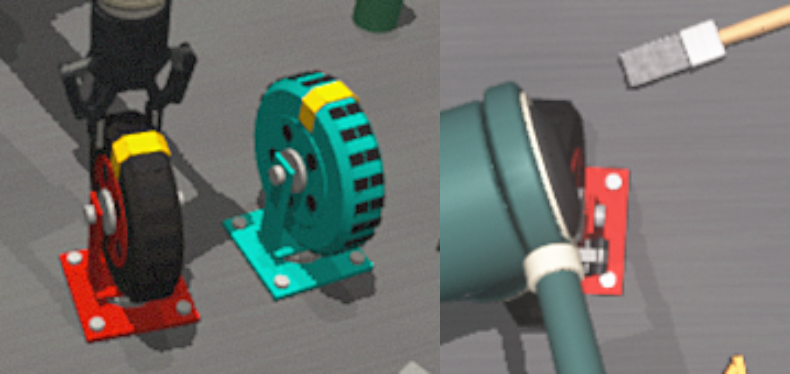

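The stripe (140,152 in the left half) is about 6.3° short of the top. I continue the arc by that much.

Call:
step_arm:
  motion:
    - [4.5, 0.2, 0, 0.12, 0]
    - [4.5, 0.4, 0, 0.26, 0]
    - [4.5, 0.6, 0, 0.41, 0]
    - [4.5, 0.82, 0, 0.59, 0]
    - [4.5, 0.82, 0, 0.59, 0]
    - [4.5, 0.82, 0, 0.59, 0]
    - [4.5, 0.82, 0, 0.59, 0]

```text
time: 5.85
tool_pos: [0.4753, 0.1685, 0.1832]
tcp_rot: [0.122, 3.13, 0.006]
wrist_force: [0.4, 2.7, 9.3]
width: 0.58
grip_force: 41.8
```

```bash
python3 - <<'E'
from m import *
for i in range(3):
    p,d,K,k1,T=cam("scene");P=cloud(d,K,k1,T);angle(p,P)
s,M=tool();print(s["time"],local(s["tool_pos"]),s["wrist_force"])
E
```

```text
tread n 166 med 0.6834751994318806 min/max [-8.57979178  7.37666518] r 0.10056596181229803 | side n 82 0.011167496899428558
tread n 168 med 0.8493261935474836 min/max [-9.16019359  7.90562534] r 0.10081790691718114 | side n 87 0.44461224509555286
tread n 166 med 0.8653182964844617 min/max [-9.28987182  7.83500989] r 0.100810385860353 | side n 87 0.11845712839582566
6.0 [-0.05430851  0.00162473  0.04768427] [0.68008639 2.95178994 8.8579429 ]
```

Call:
step_arm:
  motion:
    - [8.54, 0, 0, 0, 0]
    - [8.54, 0, 0, 0, 0]
    - [8.54, 0, 0, 0, 0]
    - [8.54, 0, 0, 0, 0]
    - [8.54, 0, 0, 0, 0]
    - [8.54, 0, 0, -1.5, 0]
    - [8.54, 0, 0, -4, 0]
    - [8.54, 0, 0, -7, 0]
    - [8.54, 0, 0, -10, 0]
    - [8.54, 0, 0, -12, 0]
    - [8.54, 3, 0, -13, 0]
    - [8.54, 6, 0, -13, 0]
    - [8.54, 6, 0, -13, 0]
    - [8.54, 6, 0, -13, 0]
    - [8.54, 6, 0, -13, 0]

```text
time: 7.5
tool_pos: [0.4125, 0.1719, 0.3095]
tcp_rot: [0.123, 3.138, 0.0]
wrist_force: [0.5, 0.3, -0.0]
width: 0.999
grip_force: 0.0
```

```bash
python3 - <<'E'
from m import *
I={}
for n in("scene","top","wrist"):
    p,d,K,k1,T=cam(n);P=cloud(d,K,k1,T);print(n);angle(p,P);I[n]=p[...,::-1]
    L=local(P);r=np.hypot(L[...,0],L[...,2]);q=L[(abs(L[...,1])<.02)&(L[...,2]>.04)&(abs(r-.1)<.012)]
    A=np.c_[2*q[:,0],2*q[:,2],np.ones(len(q))];c=np.linalg.lstsq(A,(q[:,0]**2+q[:,2]**2),rcond=None)[0];print("axle off",c[:2],len(q))
s,M=tool();print(s["time"],s["tool_pos"],s["wrist_force"])
cv2.imwrite("pics/c2.png",np.hstack([cv2.resize(I["scene"],(400,300)),cv2.resize(I["top"],(400,300))]))
E
```

```text
scene
tread n 168 med 1.2235322419831904 min/max [-9.10955904  7.69731613] r 0.10047458983737244 | side n 85 -0.4463820772164713
axle off [0.00020069 0.00396411] 1144
top
tread n 14 med -0.5959912617668307 min/max [-5.52526789  7.4116665 ] r 0.09873567242815845 | side n 40 0.18127033398561676
axle off [-0.00016563  0.0028537 ] 1845
wrist
tread n 133 med -6.931647936461501 min/max [-7.621266   -0.09592017] r 0.10059272434767738 | side n 132 -3.3852863738158616
axle off [-0.00481081  0.00580278] 4833
7.65 [0.41241561 0.17176117 0.30888812] [ 0.54935527 -0.31984908  0.39990019]
```

View pics/c2.png

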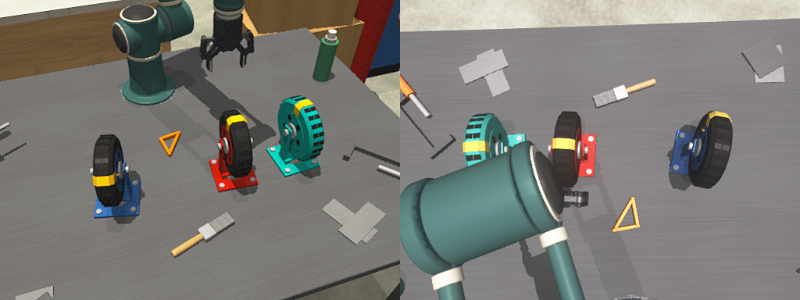

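Both views show the stripe on top and the blue wheel unchanged. To check the last degree, I look straight down with the wrist camera.

Call:
step_arm:
  motion:
    - [8.54, -4, 0, -1, 0]
    - [8.54, -8, 0.2, -1, 0]
    - [8.54, -12, 0.3, -1, 0]
    - [8.54, -16, 0.3, -1, 0]
    - [8.54, -18, 0.3, -1, 0]
    - [8.54, -18, 0.3, -1, 0]
    - [8.54, -18, 0.3, -1, 0]
    - [8.54, -18, 0.3, -1, 0]

```text
time: 8.45
tool_pos: [0.5907, 0.1608, 0.3188]
tcp_rot: [-0.122, -3.138, 0.0]
wrist_force: [0.5, -0.1, 0.9]
width: 0.997
grip_force: 0.0
```

```bash
python3 - <<'E'
from m import *
for i in range(2):
    p,d,K,k1,T=cam("wrist");P=cloud(d,K,k1,T);angle(p,P)
L=local(P);r=np.hypot(L[...,0],L[...,2]);t=yel(p)&(abs(r-.1)<.006)&(abs(L[...,1])<.018)
e=np.percentile(L[t][:,0],[.5,99.5]);print("stripe x edges",e,e.mean(),"width",np.diff(e))
w=(abs(L[...,1])<.018)&(r<.107)&(L[...,2]>.02);e=np.nanpercentile(L[w][:,0],[0,100]);print("wheel x",e)
for zc in(.06,.05,.07):
    q=L[(abs(L[...,1])<.018)&(abs(L[...,2]-zc)<.004)&(abs(L[...,0])<.12)];print(zc,np.median(q[q[:,0]<0,0]),np.median(q[q[:,0]>0,0]),"wrist x mid")
# base plate centre seen from wrist
m=red(p)&(P[...,2]<.02)&(abs(L[...,0])<.1);b=L[m];print("base x",np.percentile(b[:,0],[.5,99.5]))
print("cam at",local(T[:3,3]))
cv2.imwrite("pics/w2.png",p[...,::-1])
E
```

```text
tread n 353 med -0.9958860229097938 min/max [-6.9583785   6.23379349] r 0.09980842723745285 | side n 396 -0.4242677198844537
tread n 334 med -1.4365830075072168 min/max [-7.01658226  6.36317711] r 0.09975910830129517 | side n 390 -0.46371693351644117
stripe x edges [-0.01228201  0.01153819] -0.0003719107977601197 width [0.0238202]
wheel x [-0.09917641  0.09438961]
0.06 -0.08108998681182975 0.07722533069483696 wrist x mid
0.05 -0.08885605963091964 0.08282287020233481 wrist x mid
0.07 -0.07211521276119498 0.06867910179294537 wrist x mid
base x [-0.06614131  0.06159979]
cam at [-0.00999756  0.00317661  0.32626358]
```

View pics/w2.png

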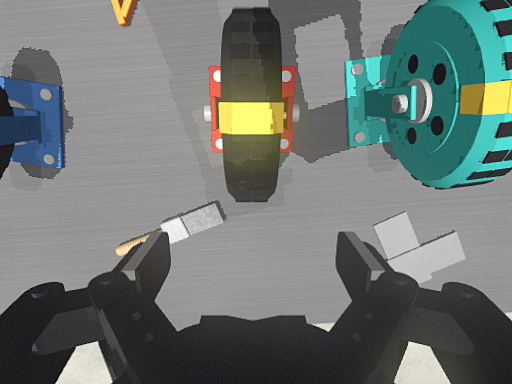

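Straight down, the stripe (252,117) is centred over the axle to within about 2 mm (about 1°). The gripper is clear and nothing else has moved, so I hand the job in.

```bash
python3 -c "
from workcell import bot
print(bot.finish_job())"
```

```text
the job is handed in; nothing more can be done
None
```

The red-fork wheel's yellow stripe now points straight up to within about 1°, the gripper has let go and is clear of everything, the blue-fork wheel was not touched, and the job was handed in at about 8.6 s of the 32 s; no verdict was shown.

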